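# Sort the small painted pots onto their ware boards

## Robot

A 6-joint arm with a two-finger parallel gripper is mounted at the origin on the work surface. World frame = base frame: x ahead of the robot, y to its left, z up, the work surface at z = 0. Lengths are in m, angles in degrees, forces in N, time in s.
With the tool pointing down it reaches from about 0.325 to 0.85 m from the base axis. Payload 15.5 kg.
Tool frame: the origin (TCP) lies midway between the tips of the shut fingers; the grasp point (between the pads) lies 19 mm behind it; z points along the fingers, y is the line along which they close (so a half turn about z gives the same grasp; the last joint's range is limited). The gripper opens to 91 mm and grips with 3 to 60 N. Pads are 32 mm wide; open, the fingers measure 118 mm over their backs; the gripper's body (76 mm by 178 mm) begins 60 mm behind the grasp point.
Start: joints at [65.346, 28.281, 77.091, -0, 74.628, -5.472], TCP at [0.205, 0.59, 0.19] pointing down, gripper open.
Joint ranges: [-166.48, 166.48], [-47.26, 123.95], [12.59, 153.08], [-70.14, 250.14], [6.76, 159.57], [-176.63, 176.63]. Speed limits (degrees/s): [108.29, 108.29, 147.25, 172.46, 172.46, 172.46].

## Interface

Orientations are given as a 3x3 rotation matrix whose columns are the frame's x, y, z axes.
In Python, from plant import * gives the robot as it stands.
- The arm moves only by the tool carry_out, never from a script. Its argument "deltas" is a list of rows, each a list of 5 numbers: the finger opening in mm, from 0 to 91.2, then the shift along the tool's x, y, z in units of 40 mm (1.0 is 40 mm), then the turn about the tool's z in units of 6 degrees (1.0 is 6 degrees). In form: [[hand, x, y, z, turn], ...]. A call has 1 to 12 rows; each row shifts and turns the commanded pose from where the row before left it, along the tool's axes as they then stand; what a row does not reach is not made up. A row lasts 1/12 s, in which the tool goes at most 41.7 mm and 7.16 degrees, less where a joint would pass 70% of its speed; a pose out of reach is approached as far as the arm can. A call is refused whole if a number of a shift passes 1 or a number of a turn 1, either way. A call with a gripper value outside its range is refused whole. The fingers move at their own pace and stop on an object; "grip_force" is the grip in N (left out, the last holds). Time passes only in rows, so rows that do not move let the fingers close. It gives the time, the measured TCP pose, the force, the opening and the grip force at its end, in the units of the state.
- sense(): the state, without advancing time (a new reading comes with each control period).
- get_image(name): name is "scene" or "top" or "wrist"; returns a dict with "img" (480x640x3 uint8, red, green, blue), "K" (3x3 intrinsics, pixels), "position" and "attitude" of the camera in the world. Camera axes: x right, y down, z forward; pixel columns grow to the right and rows downward; lengths in m; the calibration is good to about 2 mm. A picture is of the moment at which its call begins. There is no depth.
- job_done(): hands the job in; it is judged then, once.
The state is a dict: "time_s": time; "joint_positions": joint angles; "dq": joint speeds; "joint_torque": joint torques, N m; "tcp_pos": TCP position; "eef_rot": TCP orientation; "contact_force": force on the tool from outside, world axes, zero at the start; "torque": the same for the moment, N m; "opening": finger opening in m; "grip_force": force on a finger pad.
Only numpy, scipy, OpenCV 4.12 (cv2) and the standard library are available. Lean on these libraries where they do the work, as an engineer would, in place of code of your own. Each camera call takes 0.05 s, during which the arm holds its last target. There are 200 camera calls.

## Task

Four small painted pots stand mixed about the bench. Stand each one upright on the ware board that already carries a pot of its own shape (hexagonal, round or square), in line down the middle of the board, wholly on it and with a finger's width clear of the next pot. Set each down gently, never let one pot knock against another, and leave the three pots already on the boards where they stand.

Things in the scene. Friction and masses are not known exactly. Their poses are not given: they have to be found in the camera images.
- hex_a: One of two alike loose hexagonal terracotta pots, upright on the bench, 0.13 kg, 56 mm tall. Rim collar 60 mm across flats (69 over corners), 20 mm deep, outer faces upright; body below tapers to a 42 mm foot. Open top, walls 5 mm, collar 10 mm. Origin: centre of the underside, z up. Collar flats face +x and every 60 degrees from it: close the fingers along x or 60 degrees to either side.
- hex_b: The other loose hexagonal pot, same as hex_a.
- round_pot: The loose round terracotta pot, tall and slim, upright on the bench, 0.11 kg, 78 mm tall. Rim collar 46 mm in diameter, 20 mm deep, outer face upright; body below tapers to a 36 mm foot. Open top, wall 5 mm. Origin: centre of the underside, z up.
- square_pot: The loose square terracotta pot, upright on the bench, 0.12 kg, 62 mm tall. Rim collar 52 mm square (74 over corners), 20 mm deep, outer faces upright and facing its x and y; body below tapers to a 36 mm foot. Open top, walls 5 mm, collar 9 mm. Origin: centre of the underside, z up.
- board_hex: Ware board of the hexagonal pots: a fixed plain wooden board lying on the bench, 290 mm (its x, roughly away from the robot) by 100 mm (its y), 20 mm thick; origin at the centre of its underside, top 20 mm above. Three such boards lie side by side, alike but for the pot that already stands near the far end of each, about 95 mm along +x from the middle.
- board_round: Ware board of the round pots; size, origin and axes as board_hex.
- board_square: Ware board of the square pots; size, origin and axes as board_hex.
- placed_hex: Hexagonal pot, same as hex_a, standing loose in its place near the far end of its board; leave it there.
- placed_round: Round pot, same as round_pot, standing loose in its place near the far end of its board; leave it there.
- placed_square: Square pot, same as square_pot, standing loose in its place near the far end of its board; leave it there.

How it is judged:
By the outcome, as a careful person would: the job done as asked, in the order asked, and still so for the second after the job is handed in, with the robot touching nothing.
It also fails if it takes over 106 s, if anything falls off the work surface, if the arm or the gripper's body presses on something with over 40 N, if the wrist force passes 120 N, or if a joint passes its speed limit or range.

## Working session

There is one attempt and no reset: what is moved stays moved. The work goes in short steps, Python scripts to look and compute and a tool call to move; the robot and the scene stay as the last step left them, time stands still between calls to the robot, and variables do not carry over. Pictures are saved under pics/ and viewed, at most 14 in all, crops included, and the job is handed in when it is done.

Besides the shell and the picture viewer there is one more tool, called after "Request:" as name(argument=value, ...), one argument or row to a line, values as JSON. carry_out: Moves the arm, as the interface text tells. Its arguments: {"type":"object","properties":{"deltas":{"type":"array","items":{"type":"array","items":{"type":"number"}}},"grip_force":{"type":"number"}},"required":["deltas"]}

```bash
ls; mkdir -p pics; python3 - <<'E'
from plant import *
import cv2
s=sense(); print({k:s[k] for k in('time_s','tcp_pos','eef_rot','opening')})
for n in('scene','top'):
    r=get_image(n); cv2.imwrite(f'pics/{n}0.png',r['img'][:,:,::-1]); print(n,r['K'],r['position'],r['attitude'])
E
```

```text
pics
{'time_s': 0.0, 'tcp_pos': array([0.20518462, 0.58991912, 0.18922647]), 'eef_rot': array([[-9.44473589e-01,  3.28586913e-01, -5.29532727e-04],
       [ 3.28587313e-01,  9.44472933e-01, -1.12063206e-03],
       [ 1.31904298e-04, -1.23240512e-03, -9.99999232e-01]]), 'opening': 0.09136467503281268}
scene [[458.1279954    0.         315.43848838]
 [  0.         458.1279954  236.15564225]
 [  0.           0.           1.        ]] [1.32049761 0.09996152 0.7369841 ] [[-0.13705129  0.65056188 -0.74698473]
 [ 0.9904988   0.08135493 -0.11087606]
 [-0.01136085 -0.75508318 -0.65553056]]
top [[476.94493682   0.         328.40380526]
 [  0.         476.94493682 230.86256122]
 [  0.           0.           1.        ]] [ 0.33513054 -0.0015793   0.97362992] [[ 5.08264633e-02 -9.77060066e-01  2.06809811e-01]
 [-9.98707473e-01 -4.96768069e-02  1.07516393e-02]
 [-2.31346377e-04 -2.07088972e-01 -9.78322086e-01]]
```

View pics/top0.png

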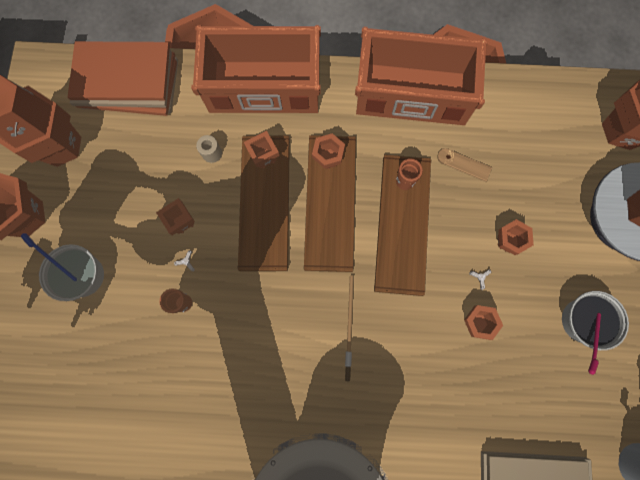

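View pics/scene0.png

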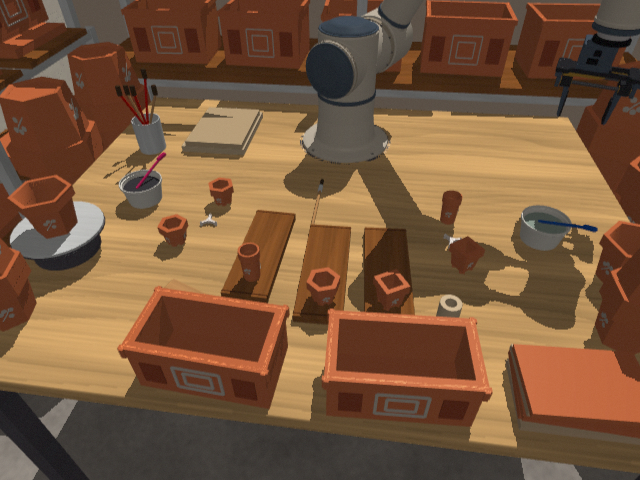

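Top view: boards at columns 240–290 (square pot at 262,147), 305–355 (hex at 328,149) and 375–430 (round at 410,171). Loose pots: square (175,216), round (176,300), hexes (516,237) and (485,322). I'll enlarge for corner positions.

```bash
python3 - <<'E'
import cv2,numpy as np
im=cv2.imread('pics/top0.png')
def c(x0,x1,y0,y1,s,gamma=1.0):
    o=cv2.resize(im[y0:y1,x0:x1],None,fx=s,fy=s,interpolation=cv2.INTER_CUBIC)
    o=(255*(o/255.)**gamma).astype(np.uint8)
    for x in range(-(-x0//10)*10,x1,10):
        X=int((x-x0+.5)*s); cv2.line(o,(X,0),(X,6),(255,255,0),1); cv2.putText(o,str(x),(X-10,18),0,.38,(0,255,255),1)
    for y in range(-(-y0//10)*10,y1,10):
        Y=int((y-y0+.5)*s); cv2.line(o,(0,Y),(6,Y),(255,255,0),1); cv2.putText(o,str(y),(8,Y+4),0,.38,(0,255,255),1)
    return o
cv2.imwrite('pics/c1.png',c(232,440,125,300,3.4,.6))
a=c(150,210,190,322,4.5,.5)
b=c(460,545,205,352,4.0,.6)
h=max(a.shape[0],b.shape[0]); p=lambda o:cv2.copyMakeBorder(o,0,h-o.shape[0],0,10,0)
cv2.imwrite('pics/c2.png',np.hstack([p(a),p(b)]))
E
```

```text
(no output)
```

View pics/c1.png

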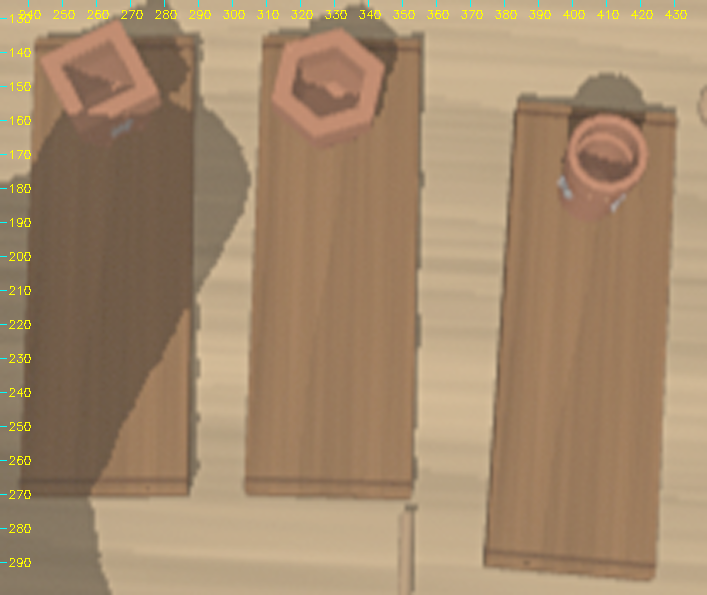

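View pics/c2.png

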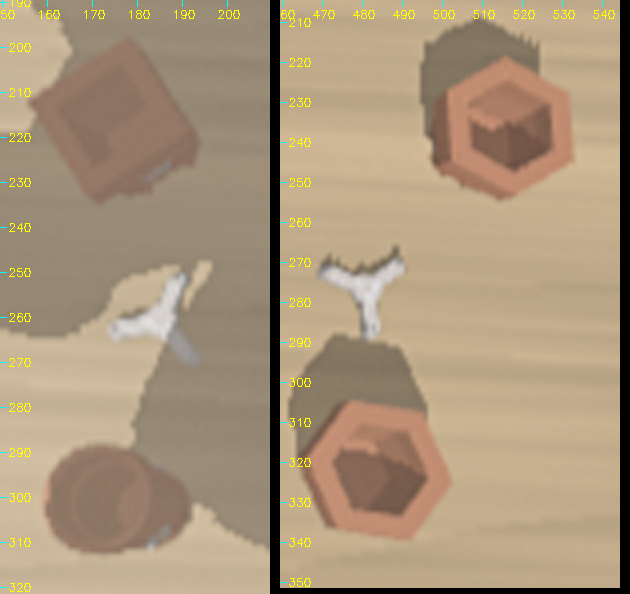

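Crops show the rims and board corners clearly; only the two shaded left pots are soft. Next I fit the known outlines to the corners I read.

```bash
cat > h.py <<'E'
import numpy as np
from scipy.optimize import least_squares
TOPK=np.array([[476.94493682,0,328.40380526],[0,476.94493682,230.86256122],[0,0,1]])
TOPP=np.array([0.33513054,-0.0015793,0.97362992])
TOPR=np.array([[5.08264633e-02,-9.77060066e-01,2.06809811e-01],[-9.98707473e-01,-4.96768069e-02,1.07516393e-02],[-2.31346377e-04,-2.07088972e-01,-9.78322086e-01]])
def p2w(px,z,K=TOPK,P=TOPP,R=TOPR):
    px=np.atleast_2d(px); d=np.c_[px,np.ones(len(px))]@np.linalg.inv(K).T@R.T
    return (P+d*((z-P[2])/d[:,2])[:,None])[:,:2]
def w2p(X,K=TOPK,P=TOPP,R=TOPR):
    c=(np.atleast_2d(X)-P)@R; q=c@K.T; return q[:,:2]/q[:,2:]
def fit(W,model,yaw0):
    """rigid fit of model corners (in order) to world pts -> x,y,yaw deg, rms mm"""
    f=lambda v:((model@np.array([[np.cos(v[2]),np.sin(v[2])],[-np.sin(v[2]),np.cos(v[2])]])+v[:2])-W).ravel()
    r=least_squares(f,[*W.mean(0),np.radians(yaw0)])
    return r.x[0],r.x[1],np.degrees(r.x[2]),1e3*np.sqrt(np.mean(r.fun**2))
def poly(n,R): a=np.arange(n)*2*np.pi/n; return R*np.c_[np.cos(a),np.sin(a)]
E
python3 - <<'E'
from h import *
np.set_printoptions(precision=4,suppress=True)
c1=lambda P:np.array(P,float)/3.4+[231.5,124.5]
ca=lambda P:np.array(P,float)/4.5+[149.5,189.5]
cb=lambda P:(np.array(P,float)-[280,0])/4+[459.5,204.5]
M=np.array([[.145,.05],[.145,-.05],[-.145,-.05],[-.145,.05]])
for n,P in dict(sq=[(35,40),(191,37),(189,493),(20,493)],hex=[(262,38),(423,36),(412,496),(246,493)],rnd=[(517,97),(677,110),(655,578),(484,565)]).items():
    print('board',n,np.array(fit(p2w(c1(P),.02),M,0)))
# polygons listed clockwise in image (image up=+x, left=+y) -> angle decreasing: reverse
def pg(n,P,R,z,name):
    W=p2w(P,z)[::-1]; a=np.degrees(np.arctan2(*(W[0]-W.mean(0))[::-1])); r=fit(W,poly(n,R),a)
    f=[(r[2]+180/n+360/n*k+90)%180-90 for k in range(n)]
    print(name,np.array(r),'flats',np.round(sorted(set(np.round(f,1))),1))
pg(4,c1([(117,22),(161,97),(83,140),(39,65)]),.0365,.082,'p_sq')
pg(6,c1([(340,28),(385,67),(376,122),(322,146),(272,98),(283,45)]),.0345,.076,'p_hex')
print('p_rnd',p2w(c1([(607,155)]),.098))
pg(6,cb([(505,57),(571,92),(574,160),(515,196),(449,158),(447,93)]),.0345,.056,'hexA')
pg(6,cb([(348,401),(426,410),(452,480),(410,541),(328,525),(306,460)]),.0345,.056,'hexB')
pg(4,ca([(127,38),(200,143),(98,204),(30,103)]),.0365,.062,'sq')
print('rnd',p2w(ca([(99,499)]),.078))
E
```

```text
board sq [0.5938 0.1464 3.4913 1.3434]
board hex [0.6009 0.0082 1.3963 1.2822]
board rnd [ 0.5638 -0.1433 -2.1604  0.4535]
p_sq [ 0.6841  0.1504 78.3901  0.7785] flats [-56.6  33.4]
p_hex [ 0.6912  0.0166 51.8881  1.8552] flats [-38.1  21.9  81.9]
p_rnd [[ 0.6479 -0.1431]]
hexA [ 0.5377 -0.3616 62.1659  0.6678] flats [-87.8 -27.8  32.2]
hexB [ 0.3686 -0.2943 82.9105  1.4007] flats [-67.1  -7.1  52.9]
sq [ 0.5413  0.3116 83.2104  2.2099] flats [-51.8  38.2]
rnd [[0.3775 0.2933]]
```

Request:
carry_out(
  deltas=[
    [91,-0.5,-0.2,0,0],
    [91,-0.9,-0.33,0,0],
    [91,-0.93,-0.34,0,0],
    [91,-0.93,-0.34,0,0],
    [91,-0.93,-0.34,0,0],
    [91,-0.93,-0.34,0,0],
    [91,-0.93,-0.34,0,0],
    [91,-0.93,-0.34,0,0],
    [91,-0.93,-0.34,0,0],
    [91,-0.93,-0.34,0,0],
    [91,-0.9,-0.33,0,0],
    [91,-0.5,-0.2,0,0],
  ],
)

```text
time_s: 1.1
tcp_pos: [0.5453, 0.31, 0.1895]
eef_rot: [[-0.944, 0.33, 0.0], [0.33, 0.944, -0.001], [-0.001, -0.001, -1.0]]
contact_force: [-0.5, -0.4, -0.1]
opening: 0.091
grip_force: 0.0
```

Request:
carry_out(
  deltas=[
    [91,0,0,0,0.9],
    [91,0,0,0,0.9],
    [91,0,0,0,0.9],
    [91,0,0,0,0.9],
    [91,0,0,0,0.9],
    [91,0,0,0,0.9],
    [91,0,0,0,0],
  ],
)

```text
time_s: 1.68
tcp_pos: [0.5423, 0.3128, 0.1895]
eef_rot: [[-0.618, 0.787, -0.001], [0.787, 0.618, -0.0], [0.0, -0.001, -1.0]]
contact_force: [0.5, -0.6, 0.8]
opening: 0.0908
grip_force: 0.0
```

```bash
cat >> h.py <<'E'
def rel(s,x=None,y=None,z=None,psi=None):
    """units still to go in tool axes for a tool-down target; psi = tool-y heading deg"""
    R=s['eef_rot']; p=s['tcp_pos']; t=np.array([p[i] if v is None else v for i,v in enumerate((x,y,z))])
    now=np.degrees(np.arctan2(R[1,1],R[0,1])); tu=0 if psi is None else -(((psi-now+180)%360)-180)/6
    c,sn=np.cos(np.radians(now)),np.sin(np.radians(now)); d=(t-p)/.04
    print('t %.2f tcp'%s['time_s'],np.round(p,4),'psi %.2f'%now,'-> x %.2f y %.2f z %.2f turn %.2f'%(d[0]*sn-d[1]*c,d[0]*c+d[1]*sn,-d[2],tu))
def crop(im,x0,x1,y0,y1,s,g=1.0):
    import cv2
    o=cv2.resize(im[y0:y1,x0:x1,::-1],None,fx=s,fy=s,interpolation=cv2.INTER_CUBIC)
    return (255*(o/255.)**g).astype(np.uint8)
E
python3 - <<'E'
from h import *
from plant import *
import cv2,pickle
s=sense(); rel(s,.5413,.3116,.19,38.2); print(s['contact_force'])
r=get_image('wrist'); pickle.dump(r,open('w1.pkl','wb')); print(r['position'],r['attitude'],r['K'][0,0])
cv2.imwrite('pics/w1.png',crop(r['img'],0,640,0,480,1,.6))
E
```

```text
t 1.68 tcp [0.5423 0.3128 0.1895] psi 38.13 -> x 0.01 y -0.04 z -0.01 turn -0.01
[ 0.46724668 -0.61895071  0.78321024]
[0.49743014 0.36850072 0.38467306] [[ 0.78612962  0.59848558  0.15432184]
 [ 0.61806089 -0.76083266 -0.19782419]
 [-0.00098183  0.25089575 -0.96801362]] 372.0921962108176
```

View pics/w1.png

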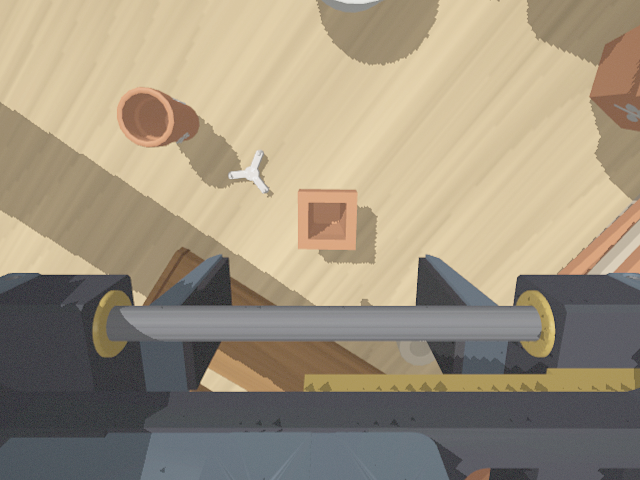

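The wrist view shows the square pot's rim with corners at about (298,190), (356,190), (357,248) and (299,248), aligned with the fingers. The round pot's rim is centred at about (146,117).

```bash
python3 - <<'E'
from h import *
from plant import *
import pickle
r=pickle.load(open('w1.pkl','rb')); a=(r['K'],r['position'],r['attitude'])
W=p2w([(298.5,191),(356,191),(357,248.5),(299,248.5)],.062,*a); print(W.mean(0),np.linalg.norm(W-np.roll(W,1,0),axis=1))
d=W[1]-W[0]; print('edge heading',np.degrees(np.arctan2(d[1],d[0])))
C=p2w([(145.8,117),(117.5,117),(174,117)],.078,*a); print('round',C)
c=W.mean(0); rel(sense(),c[0],c[1],.033,None)
E
```

```text
[0.54292148 0.31633375] [0.05204211 0.04993865 0.05207219 0.05240769]
edge heading 38.18220538538244
round [[0.37675106 0.29563067]
 [0.35924326 0.28186748]
 [0.3941945  0.30934327]]
t 1.73 tcp [0.5424 0.3128 0.1895] psi 38.49 -> x -0.06 y 0.07 z 3.91 turn 0.00
```

Request:
carry_out(
  deltas=[
    [91,-0.06,0.07,0.4,0],
    [91,0,0,0.7,0],
    [91,0,0,0.8,0],
    [91,0,0,0.8,0],
    [91,0,0,0.6,0],
    [91,0,0,0.4,0],
    [91,0,0,0.2,0],
    [91,0,0,0,0],
  ],
  grip_force=15,
)

```text
time_s: 2.4
tcp_pos: [0.5452, 0.3123, 0.0321]
eef_rot: [[-0.623, 0.782, -0.003], [0.782, 0.623, -0.001], [0.001, -0.003, -1.0]]
contact_force: [-1.2, 0.1, -0.6]
opening: 0.0909
grip_force: 0.0
```

Request:
carry_out(
  deltas=[
    [70,0,0,0,0],
    [60,0,0,0,0],
    [56,0,0,0,0],
    [54,0,0,0,0],
    [52,0,0,0,0],
    [50,0,0,0,0],
    [46,0,0,0,0],
    [46,0,0,0,0],
    [46,0,0,0,0],
  ],
)

```text
time_s: 3.15
tcp_pos: [0.5464, 0.3128, 0.0342]
eef_rot: [[-0.621, 0.783, 0.0], [0.783, 0.621, 0.0], [-0.0, 0.0, -1.0]]
contact_force: [-0.5, -1.1, 6.2]
opening: 0.0521
grip_force: 15.0
```

```bash
sed -i 's/d\[0\]\*sn-d\[1\]\*c,/-d[0]*sn+d[1]*c,/' h.py; grep -n "sn+d" h.py
```

```text
22:    print('t %.2f tcp'%s['time_s'],np.round(p,4),'psi %.2f'%now,'-> x %.2f y %.2f z %.2f turn %.2f'%(-d[0]*sn+d[1]*c,d[0]*c+d[1]*sn,-d[2],tu))
```

Request:
carry_out(
  deltas=[
    [46,0,0,-0.1,0],
    [46,0,0,-0.3,0],
    [46,0,0,-0.5,-0.5],
    [46,0,0,-0.5,-1],
    [46,0,0,-0.5,-1],
    [46,0,0,-0.5,-1],
    [46,0,0,-0.4,-1],
    [46,0,0,-0.3,-1],
    [46,0,0,0,-1],
    [46,0,0,0,-1],
    [46,0,0,0,-1],
    [46,0,0,0,-0.6],
  ],
)

```text
time_s: 4.15
tcp_pos: [0.5461, 0.3127, 0.1588]
eef_rot: [[-0.998, -0.059, 0.0], [-0.059, 0.998, 0.0], [-0.0, 0.0, -1.0]]
contact_force: [0.2, 0.8, -1.6]
opening: 0.0515
grip_force: 14.9
```

```bash
python3 - <<'E'
from h import *
from plant import *
s=sense(); rel(s,.5986,.1467,.056,93.5); print(s['opening'],s['grip_force'],s['contact_force'])
E
```

```text
t 4.15 tcp [0.5461 0.3127 0.1588] psi 93.37 -> x -1.07 y -4.22 z 2.57 turn -0.02
0.051480696458943764 14.946787655353546 [ 0.15154155  0.77827691 -1.64508629]
```

Request:
carry_out(
  deltas=[
    [46,-0.06,-0.2,0,0],
    [46,-0.1,-0.5,0,0],
    [46,-0.15,-0.65,0,0],
    [46,-0.2,-0.75,0,0],
    [46,-0.2,-0.75,0,0],
    [46,-0.16,-0.65,0,0],
    [46,-0.12,-0.5,0,0],
    [46,-0.08,-0.22,0,0],
    [46,0,0,0,0],
    [46,0,0,0,0],
  ],
)

```text
time_s: 4.98
tcp_pos: [0.5979, 0.1463, 0.1581]
eef_rot: [[-0.999, -0.05, 0.0], [-0.05, 0.999, 0.0], [-0.0, 0.0, -1.0]]
contact_force: [-0.5, 0.7, -2.3]
opening: 0.0516
grip_force: 14.9
```

```bash
python3 - <<'E'
from h import *
from plant import *
import cv2,pickle
s=sense(); rel(s,.5986,.1467,.056,93.5)
r=get_image('wrist'); pickle.dump(r,open('w2.pkl','wb'))
# predicted pot rim + board outline
print(np.round(w2p(np.c_[np.array([[.145,.05],[.145,-.05],[-.145,-.05],[-.145,.05]])@np.array([[.998,.061],[-.061,.998]])+[.5938,.1464],np.full(4,.02)],r['K'],r['position'],r['attitude'])))
cv2.imwrite('pics/w2.png',crop(r['img'],0,640,0,480,1,.6))
E
```

```text
t 4.98 tcp [0.5979 0.1463 0.1581] psi 92.89 -> x -0.02 y 0.01 z 2.55 turn -0.10
[[374. 357.]
 [275. 358.]
 [260.  43.]
 [383.  41.]]
```

View pics/w2.png

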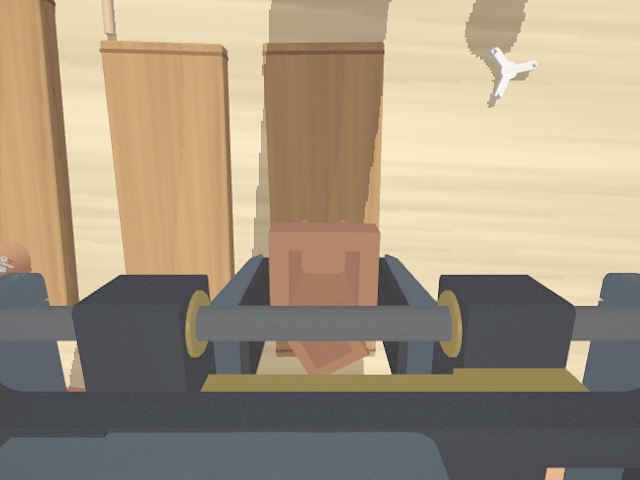

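Board near corners are at (264,45) and (384,42), within 2 mm of my fit. The pot hangs centred on the board. Lowering it.

Request:
carry_out(
  deltas=[
    [46,-0.02,0.03,0.3,-0.08],
    [46,0,0,0.5,0],
    [46,0,0,0.5,0],
    [46,0,0,0.5,0],
    [46,0,0,0.35,0],
    [46,0,0,0.2,0],
    [46,0,0,0.1,0],
    [46,0,0,0.05,0],
    [46,0,0,0.04,0],
    [46,0,0,0.03,0],
    [46,0,0,0.01,0],
    [46,0,0,0,0],
  ],
)

```text
time_s: 6.03
tcp_pos: [0.5989, 0.1477, 0.0551]
eef_rot: [[-0.998, -0.061, 0.001], [-0.061, 0.998, 0.0], [-0.001, 0.0, -1.0]]
contact_force: [-0.3, -0.8, -1.6]
opening: 0.0517
grip_force: 14.9
```

Request:
carry_out(
  deltas=[
    [46,0,0,0.015,0],
    [46,0,0,0,0],
  ],
)

```text
time_s: 6.2
tcp_pos: [0.5987, 0.1477, 0.0542]
eef_rot: [[-0.998, -0.061, 0.0], [-0.061, 0.998, 0.0], [-0.0, 0.0, -1.0]]
contact_force: [0.2, 0.5, 0.0]
opening: 0.0515
grip_force: 14.9
```

Request:
carry_out(
  deltas=[
    [46,0,0,0.01,0],
    [46,0,0,0,0],
  ],
)

```text
time_s: 6.37
tcp_pos: [0.599, 0.1477, 0.0542]
eef_rot: [[-0.998, -0.061, 0.001], [-0.061, 0.998, 0.0], [-0.001, 0.0, -1.0]]
contact_force: [-1.0, -0.4, 5.0]
opening: 0.0519
grip_force: 15.0
```

Request:
carry_out(
  deltas=[
    [53,0,0,0,0],
    [55,0,0,0,0],
    [60,0,0,0,0],
    [70,0,0,0,0],
    [80,0,0,0,0],
    [80,0,0,0,0],
    [80,0,0,-0.2,0],
    [80,0,0,-0.6,0],
    [80,0,0,-0.8,0],
    [80,0,0,-0.8,0],
    [80,0,0,-0.7,0],
    [80,0,0,-0.5,0],
  ],
)

```text
time_s: 7.37
tcp_pos: [0.5992, 0.1478, 0.2012]
eef_rot: [[-0.998, -0.061, 0.003], [-0.061, 0.998, 0.0], [-0.003, 0.0, -1.0]]
contact_force: [1.3, -0.7, 0.9]
opening: 0.0797
grip_force: 0.0
```

```bash
python3 - <<'E'
from h import *
from plant import *
rel(sense(),.3768,.2956,.20,93.5)
E
```

```text
t 7.37 tcp [0.5992 0.1478 0.2012] psi 93.50 -> x 5.33 y 4.03 z 0.03 turn -0.00
```

Request:
carry_out(
  deltas=[
    [90,0.2,0.15,0,0],
    [90,0.5,0.38,0,0],
    [90,0.75,0.57,0,0],
    [90,0.78,0.6,0,0],
    [90,0.78,0.6,0,0],
    [90,0.78,0.6,0,0],
    [90,0.75,0.55,0,0],
    [90,0.5,0.38,0,0],
    [90,0.29,0.19,0,0],
    [90,0,0,0,0],
    [90,0,0,0,0],
  ],
)

```text
time_s: 8.28
tcp_pos: [0.3755, 0.2954, 0.1978]
eef_rot: [[-0.998, -0.063, 0.0], [-0.063, 0.998, -0.0], [-0.0, -0.0, -1.0]]
contact_force: [0.7, -0.7, 0.5]
opening: 0.0899
grip_force: 0.0
```

```bash
python3 - <<'E'
from h import *
from plant import *
import cv2,pickle
s=sense(); rel(s,.377,.295,.049,None)
r=get_image('wrist'); pickle.dump(r,open('w3.pkl','wb'))
print(w2p([[.377,.295,.078]],r['K'],r['position'],r['attitude']))
cv2.imwrite('pics/w3.png',crop(r['img'],220,420,100,300,3,.6))
E
```

```text
t 8.28 tcp [0.3755 0.2954 0.1978] psi 93.59 -> x -0.04 y -0.01 z 3.72 turn 0.00
[[322.47702299 227.01571091]]
```

View pics/w3.png

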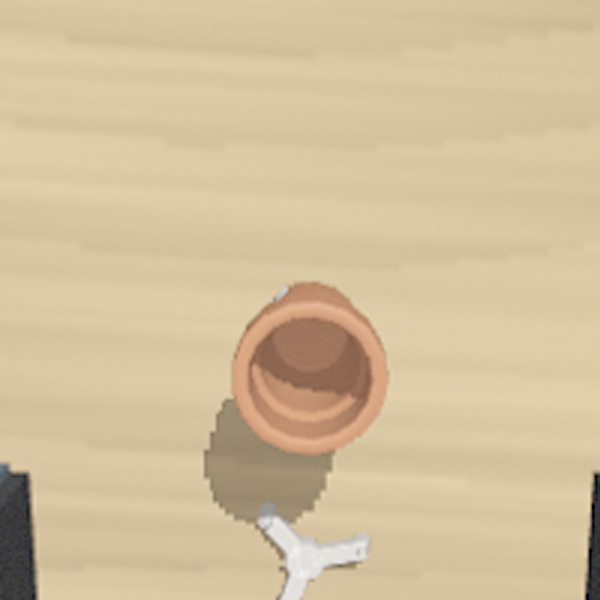

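The round rim is centred at pixel (323,225), about 1.5 mm from the expected spot and right under the tool. Gripping it.

Request:
carry_out(
  deltas=[
    [90,0,0,0.4,0],
    [90,0,0,0.7,0],
    [90,0,0,0.8,0],
    [90,0,0,0.75,0],
    [90,0,0,0.5,0],
    [90,0,0,0.35,0],
    [90,0,0,0.2,0],
    [90,0,0,0,0],
    [70,0,0,0,0],
    [60,0,0,0,0],
    [54,0,0,0,0],
    [50,0,0,0,0],
  ],
)

```text
time_s: 9.33
tcp_pos: [0.3765, 0.2955, 0.0504]
eef_rot: [[-0.998, -0.061, 0.001], [-0.061, 0.998, 0.001], [-0.001, 0.001, -1.0]]
contact_force: [0.5, -0.4, -0.2]
opening: 0.0667
grip_force: 0.0
```

Request:
carry_out(
  deltas=[
    [48,0,0,0,0],
    [46,0,0,0,0],
    [44,0,0,0,0],
    [40,0,0,0,0],
    [40,0,0,0,0],
    [40,0,0,0,0],
  ],
)

```text
time_s: 9.83
tcp_pos: [0.3761, 0.2952, 0.0497]
eef_rot: [[-0.998, -0.061, 0.0], [-0.061, 0.998, 0.0], [-0.0, 0.0, -1.0]]
contact_force: [-0.9, -1.7, 4.9]
opening: 0.044
grip_force: 15.0
```

Request:
carry_out(
  deltas=[
    [40,0,0,-0.1,0],
    [40,0,0,-0.3,0],
    [40,0,0,-0.6,0.3],
    [40,0,0,-0.7,0.4],
    [40,0,0,-0.7,0.25],
    [40,0,0,-0.4,0],
    [40,0,0,-0.2,0],
    [40,0,0,0,0],
  ],
)

```text
time_s: 10.5
tcp_pos: [0.3766, 0.2956, 0.171]
eef_rot: [[-0.999, 0.038, 0.002], [0.038, 0.999, 0.001], [-0.002, 0.001, -1.0]]
contact_force: [0.3, -0.4, -0.8]
opening: 0.0438
grip_force: 15.0
```

```bash
python3 - <<'E'
from h import *
from plant import *
s=sense(); rel(s,.559,-.143,.07,87.8); print(s['opening'],s['grip_force'],s['contact_force'])
E
```

```text
t 10.50 tcp [0.3766 0.2956 0.171 ] psi 87.81 -> x -4.98 y -10.78 z 2.52 turn 0.00
0.04380737735213542 14.999878399703448 [ 0.32029    -0.38321511 -0.84356458]
```

Request:
carry_out(
  deltas=[
    [40,-0.09,-0.2,0,0],
    [40,-0.18,-0.4,0,0],
    [40,-0.28,-0.6,0,0],
    [40,-0.35,-0.75,0,0],
    [40,-0.35,-0.75,0,0],
    [40,-0.35,-0.75,0,0],
    [40,-0.35,-0.75,0,0],
    [40,-0.35,-0.75,0,0],
    [40,-0.35,-0.75,0,0],
    [40,-0.35,-0.75,0,0],
    [40,-0.35,-0.75,0,0],
    [40,-0.35,-0.75,0,0],
  ],
)

```text
time_s: 11.5
tcp_pos: [0.5109, -0.0304, 0.1679]
eef_rot: [[-0.999, 0.039, -0.003], [0.039, 0.999, 0.0], [0.003, 0.0, -1.0]]
contact_force: [1.0, 1.3, -1.2]
opening: 0.0437
grip_force: 15.0
```

Request:
carry_out(
  deltas=[
    [40,-0.35,-0.75,0,0],
    [40,-0.32,-0.7,0,0],
    [40,-0.27,-0.6,0,0],
    [40,-0.18,-0.4,0,0],
    [40,-0.1,-0.25,0,0],
    [40,-0.06,-0.13,0,0],
    [40,0,0,0,0],
    [40,0,0,0,0],
    [40,0,0,0,0],
  ],
)

```text
time_s: 12.25
tcp_pos: [0.558, -0.1421, 0.1695]
eef_rot: [[-0.999, 0.037, -0.001], [0.037, 0.999, 0.0], [0.001, 0.0, -1.0]]
contact_force: [0.1, 0.4, -1.1]
opening: 0.0442
grip_force: 15.0
```

```bash
python3 - <<'E'
from h import *
from plant import *
import cv2,pickle
s=sense(); rel(s,.559,-.143,.07,87.8); print(s['opening'],s['grip_force'])
r=get_image('wrist'); pickle.dump(r,open('w4.pkl','wb'))
a=np.radians(-2.16);B=np.array([[.145,.05],[.145,-.05],[-.145,-.05],[-.145,.05]])@np.array([[np.cos(a),np.sin(a)],[-np.sin(a),np.cos(a)]])+[.5638,-.1433]
print(np.round(w2p(np.c_[B,np.full(4,.02)],r['K'],r['position'],r['attitude']),1))
cv2.imwrite('pics/w4.png',crop(r['img'],0,640,0,480,1,.6))
E
```

```text
t 12.25 tcp [ 0.558  -0.1421  0.1695] psi 87.86 -> x -0.03 y -0.02 z 2.49 turn 0.01
0.04417299447490575 14.999910565065875
[[369.9 359.8]
 [274.4 359.7]
 [263.5  58.4]
 [380.9  58.5]]
```

View pics/w4.png

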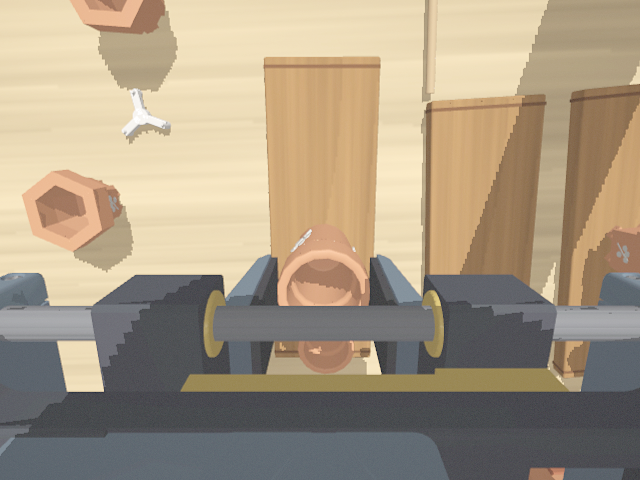

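Request:
carry_out(
  deltas=[
    [40,0,-0.01,0.3,0],
    [40,0,0,0.5,0],
    [40,0,0,0.5,0],
    [40,0,0,0.5,0],
    [40,0,0,0.3,0],
    [40,0,0,0.18,0],
    [40,0,0,0.1,0],
    [40,0,0,0.05,0],
    [40,0,0,0.03,0],
    [40,0,0,0.01,0],
    [40,0,0,0,0],
  ],
)

```text
time_s: 13.22
tcp_pos: [0.5588, -0.1438, 0.0714]
eef_rot: [[-0.999, 0.038, 0.001], [0.038, 0.999, -0.0], [-0.001, -0.0, -1.0]]
contact_force: [0.3, -0.1, -0.5]
opening: 0.0438
grip_force: 15.0
```

Request:
carry_out(
  deltas=[
    [40,0,0,0.015,0],
    [40,0,0,0,0],
  ],
)

```text
time_s: 13.38
tcp_pos: [0.5586, -0.1438, 0.0705]
eef_rot: [[-0.999, 0.039, 0.001], [0.039, 0.999, -0.0], [-0.001, -0.0, -1.0]]
contact_force: [-1.3, 0.9, -1.5]
opening: 0.044
grip_force: 15.0
```

Request:
carry_out(
  deltas=[
    [40,0,0,0.015,0],
    [40,0,0,0,0],
  ],
)

```text
time_s: 13.55
tcp_pos: [0.5586, -0.1439, 0.0698]
eef_rot: [[-0.999, 0.038, 0.0], [0.038, 0.999, -0.0], [-0.0, -0.0, -1.0]]
contact_force: [-0.4, 0.8, 1.1]
opening: 0.0443
grip_force: 15.0
```

Request:
carry_out(
  deltas=[
    [45,0,0,0,0],
    [47,0,0,0,0],
    [50,0,0,0,0],
    [58,0,0,0,0],
    [68,0,0,0,0],
    [76,0,0,0,0],
    [76,0,0,0,0],
    [76,0,0,-0.2,0],
    [76,0,0,-0.6,0],
    [76,0,0,-0.9,0],
    [76,0,0,-0.9,0],
    [76,0,0,-0.6,0],
  ],
)

```text
time_s: 14.55
tcp_pos: [0.5591, -0.144, 0.2015]
eef_rot: [[-0.999, 0.038, 0.003], [0.038, 0.999, -0.001], [-0.003, -0.001, -1.0]]
contact_force: [0.5, 0.2, 0.5]
opening: 0.0761
grip_force: 0.0
```

```bash
python3 - <<'E'
from h import *
from plant import *
rel(sense(),.3686,-.2943,.20,113); rel(sense(),.3686,-.2943,.20,53)
E
```

```text
t 14.55 tcp [ 0.5591 -0.144   0.2015] psi 87.80 -> x 4.61 y -3.94 z 0.04 turn -4.20
t 14.55 tcp [ 0.5591 -0.144   0.2015] psi 87.80 -> x 4.61 y -3.94 z 0.04 turn 5.80
```

Request:
carry_out(
  deltas=[
    [91,0.2,-0.18,0,0],
    [91,0.45,-0.38,0,0],
    [91,0.65,-0.56,0,0],
    [91,0.7,-0.6,0,0],
    [91,0.7,-0.6,0,0],
    [91,0.7,-0.6,0,0],
    [91,0.6,-0.5,0,0],
    [91,0.4,-0.35,0,0],
    [91,0.21,-0.17,0,0],
    [91,0,0,0,0.4],
    [91,0,0,0,0.9],
    [91,0,0,0,0.9],
  ],
)

```text
time_s: 15.55
tcp_pos: [0.3682, -0.2941, 0.1979]
eef_rot: [[-0.963, 0.27, 0.0], [0.27, 0.963, -0.0], [-0.0, 0.0, -1.0]]
contact_force: [-0.0, 0.5, -0.1]
opening: 0.0911
grip_force: 0.0
```

Request:
carry_out(
  deltas=[
    [91,0,0,0,0.9],
    [91,0,0,0,0.9],
    [91,0,0,0,0.9],
    [91,0,0,0,0.6],
    [91,0,0,0,0.3],
    [91,0,0,0,0],
    [91,0,0,0,0],
  ],
)

```text
time_s: 16.13
tcp_pos: [0.3684, -0.2939, 0.1978]
eef_rot: [[-0.8, 0.601, 0.0], [0.601, 0.8, -0.0], [-0.0, 0.0, -1.0]]
contact_force: [-0.4, -0.1, 0.1]
opening: 0.0913
grip_force: 0.0
```

```bash
python3 - <<'E'
from h import *
from plant import *
import cv2,pickle
s=sense(); rel(s,.3686,-.2943,.027,53)
r=get_image('wrist'); pickle.dump(r,open('w5.pkl','wb'))
print(w2p([[.3686,-.2943,.056],[.5377,-.3616,.056]],r['K'],r['position'],r['attitude']))
cv2.imwrite('pics/w5.png',crop(r['img'],0,640,0,480,1.25))
E
```

```text
t 16.13 tcp [ 0.3684 -0.2939  0.1978] psi 53.09 -> x -0.01 y -0.00 z 4.27 turn 0.01
[[323.95650031 220.32505734]
 [369.50507413 385.03210804]]
```

View pics/w5.png

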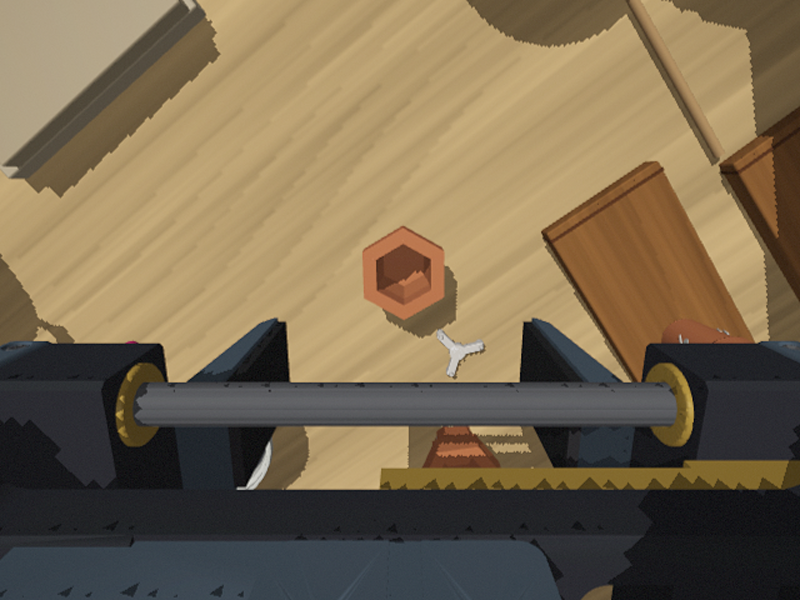

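Hex rim is centred at (404,272) in the enlarged view, with its flats facing the fingers squarely. It sits about 2 mm along tool +x from the prediction.

Request:
carry_out(
  deltas=[
    [91,0.05,0,0.4,0],
    [91,0,0,0.7,0],
    [91,0,0,0.8,0],
    [91,0,0,0.8,0],
    [91,0,0,0.7,0],
    [91,0,0,0.45,0],
    [91,0,0,0.25,0],
    [91,0,0,0.15,0],
    [80,0,0,0,0],
    [72,0,0,0,0],
    [66,0,0,0,0],
    [63,0,0,0,0],
  ],
)

```text
time_s: 17.18
tcp_pos: [0.367, -0.2933, 0.0284]
eef_rot: [[-0.799, 0.602, 0.001], [0.602, 0.799, -0.001], [-0.001, -0.0, -1.0]]
contact_force: [-0.3, 0.3, 0.6]
opening: 0.0672
grip_force: 0.0
```

Request:
carry_out(
  deltas=[
    [61,0,0,0,0],
    [59,0,0,0,0],
    [57,0,0,0,0],
    [54,0,0,0,0],
    [54,0,0,0,0],
    [54,0,0,0,0],
  ],
)

```text
time_s: 17.68
tcp_pos: [0.3668, -0.2932, 0.0281]
eef_rot: [[-0.799, 0.602, 0.001], [0.602, 0.799, -0.001], [-0.001, -0.0, -1.0]]
contact_force: [-1.5, 0.1, 7.5]
opening: 0.0596
grip_force: 15.0
```

Request:
carry_out(
  deltas=[
    [54,0,0,-0.1,0],
    [54,0,0,-0.3,0],
    [54,0,0,-0.6,0],
    [54,0,0,-0.7,-0.4],
    [54,0,0,-0.7,-0.9],
    [54,0,0,-0.6,-0.9],
    [54,0,0,-0.3,-0.9],
    [54,0,0,0,-0.9],
    [54,0,0,0,-0.9],
    [54,0,0,0,-0.9],
    [54,0,0,0,-0.5],
    [54,0,0,0,0],
  ],
)

```text
time_s: 18.68
tcp_pos: [0.3664, -0.2927, 0.1598]
eef_rot: [[-1.0, -0.017, -0.0], [-0.017, 1.0, 0.0], [0.0, 0.0, -1.0]]
contact_force: [0.4, 0.3, -1.8]
opening: 0.0596
grip_force: 15.0
```

```bash
python3 - <<'E'
from h import *
from plant import *
a=np.radians(1.4);
s=sense(); rel(s,.6009+.005*np.cos(a),.0082+.005*np.sin(a),.05,91.4); print(s['opening'],s['grip_force'],s['contact_force'])
E
```

```text
t 18.68 tcp [ 0.3664 -0.2927  0.1598] psi 90.96 -> x -6.11 y 7.43 z 2.75 turn -0.07
0.0595885990428212 14.98980724719246 [ 0.38850852  0.30206932 -1.81192595]
```

Request:
carry_out(
  deltas=[
    [54,-0.13,0.16,0,0],
    [54,-0.25,0.3,0,0],
    [54,-0.38,0.47,0,0],
    [54,-0.48,0.6,0,0],
    [54,-0.5,0.62,0,0],
    [54,-0.5,0.62,0,0],
    [54,-0.5,0.62,0,0],
    [54,-0.5,0.62,0,0],
    [54,-0.5,0.62,0,0],
    [54,-0.5,0.62,0,0],
    [54,-0.5,0.62,0,0],
    [54,-0.48,0.6,0,0],
  ],
)

```text
time_s: 19.68
tcp_pos: [0.5724, -0.0289, 0.1596]
eef_rot: [[-1.0, -0.012, -0.0], [-0.012, 1.0, 0.0], [0.0, 0.0, -1.0]]
contact_force: [1.3, -0.2, -2.1]
opening: 0.0596
grip_force: 15.0
```

Request:
carry_out(
  deltas=[
    [54,-0.4,0.5,0,0],
    [54,-0.25,0.3,0,0],
    [54,-0.12,0.16,0,-0.07],
    [54,0,0,0,0],
    [54,0,0,0,0],
    [54,0,0,0,0],
  ],
)

```text
time_s: 20.18
tcp_pos: [0.6012, 0.0066, 0.1596]
eef_rot: [[-1.0, -0.02, -0.001], [-0.02, 1.0, -0.0], [0.001, -0.0, -1.0]]
contact_force: [0.7, -0.0, -1.4]
opening: 0.0598
grip_force: 15.0
```

```bash
python3 - <<'E'
from h import *
from plant import *
import cv2,pickle
s=sense(); rel(s,.6009,.0082,.048,91.4); print(s['opening'],s['grip_force'])
r=get_image('wrist'); pickle.dump(r,open('w6.pkl','wb'))
a=np.radians(1.4);B=np.array([[.145,.05],[.145,-.05],[-.145,-.05],[-.145,.05]])@np.array([[np.cos(a),np.sin(a)],[-np.sin(a),np.cos(a)]])+[.6009,.0082]
print(np.round(w2p(np.c_[B,np.full(4,.02)],r['K'],r['position'],r['attitude']),1))
cv2.imwrite('pics/w6.png',crop(r['img'],0,640,0,480,1))
E
```

```text
t 20.18 tcp [0.6012 0.0066 0.1596] psi 91.15 -> x 0.01 y 0.04 z 2.79 turn -0.04
0.05978156684071345 14.990760848980074
[[374.5 359.9]
 [276.1 360.2]
 [263.6  48.1]
 [385.3  47.6]]
```

View pics/w6.png

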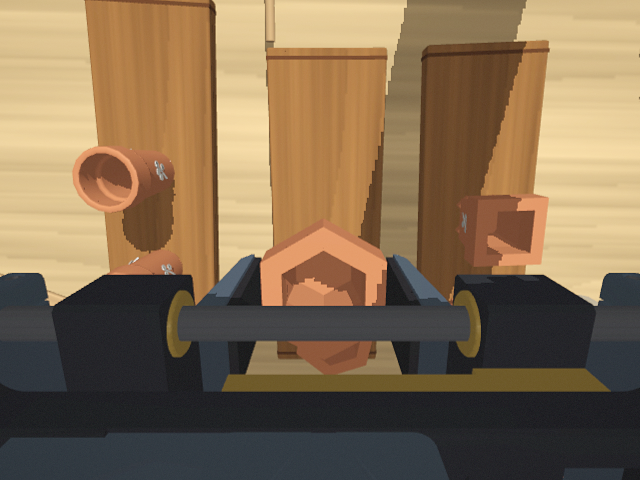

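Board near corners are at (266,49) and (387,48), about 2 px right of the prediction, so I shift +y slightly and lower.

Request:
carry_out(
  deltas=[
    [54,0,0.03,0.3,-0.04],
    [54,0,0.03,0.5,0],
    [54,0,0,0.6,0],
    [54,0,0,0.5,0],
    [54,0,0,0.4,0],
    [54,0,0,0.22,0],
    [54,0,0,0.12,0],
    [54,0,0,0.07,0],
    [54,0,0,0.04,0],
    [54,0,0,0.01,0],
    [54,0,0,0,0],
  ],
)

```text
time_s: 21.15
tcp_pos: [0.6023, 0.0099, 0.0499]
eef_rot: [[-1.0, -0.025, 0.001], [-0.025, 1.0, -0.0], [-0.001, -0.0, -1.0]]
contact_force: [0.9, 0.2, -1.5]
opening: 0.0598
grip_force: 15.0
```

Request:
carry_out(
  deltas=[
    [54,0,0,0.015,0],
    [54,0,0,0,0],
  ],
)

```text
time_s: 21.32
tcp_pos: [0.6021, 0.01, 0.049]
eef_rot: [[-1.0, -0.025, 0.001], [-0.025, 1.0, -0.0], [-0.001, -0.0, -1.0]]
contact_force: [-0.5, -0.6, -1.5]
opening: 0.0597
grip_force: 15.0
```

Request:
carry_out(
  deltas=[
    [54,0,0,0.015,0],
    [54,0,0,0,0],
  ],
)

```text
time_s: 21.48
tcp_pos: [0.6021, 0.01, 0.0482]
eef_rot: [[-1.0, -0.026, 0.0], [-0.026, 1.0, -0.0], [-0.0, -0.0, -1.0]]
contact_force: [0.8, -0.8, 0.8]
opening: 0.0595
grip_force: 15.0
```

Request:
carry_out(
  deltas=[
    [60,0,0,0,0],
    [62,0,0,0,0],
    [66,0,0,0,0],
    [74,0,0,0,0],
    [82,0,0,0,0],
    [84,0,0,0,0],
    [84,0,0,0,0],
    [84,0,0,-0.3,0],
    [84,0,0,-0.8,0],
    [84,0,0,-0.95,0],
    [84,0,0,-0.95,0],
    [84,0,0,-0.8,0],
  ],
)

```text
time_s: 22.48
tcp_pos: [0.6021, 0.01, 0.2026]
eef_rot: [[-1.0, -0.025, 0.001], [-0.025, 1.0, -0.0], [-0.001, -0.0, -1.0]]
contact_force: [0.9, 0.2, -0.0]
opening: 0.0834
grip_force: 0.0
```

```bash
python3 - <<'E'
from h import *
from plant import *
rel(sense(),.5377,-.3616,.20,92.2)
E
```

```text
t 22.48 tcp [0.6021 0.01   0.2026] psi 91.46 -> x 1.84 y -9.24 z 0.07 turn -0.12
```

Request:
carry_out(
  deltas=[
    [91,0.06,-0.3,0,0],
    [91,0.14,-0.7,0,0],
    [91,0.18,-0.9,0,0],
    [91,0.18,-0.9,0,0],
    [91,0.18,-0.9,0,0],
    [91,0.18,-0.9,0,0],
    [91,0.18,-0.9,0,0],
    [91,0.18,-0.9,0,0],
    [91,0.18,-0.9,0,0],
    [91,0.16,-0.8,0,0],
    [91,0.12,-0.6,0,0],
    [91,0.1,-0.5,0,0],
  ],
)

```text
time_s: 23.48
tcp_pos: [0.5368, -0.3621, 0.1998]
eef_rot: [[-1.0, -0.024, -0.0], [-0.024, 1.0, -0.0], [0.0, -0.0, -1.0]]
contact_force: [0.8, -0.1, -0.0]
opening: 0.0912
grip_force: 0.0
```

Request:
carry_out(
  deltas=[
    [91,0,-0.04,0,-0.12],
    [91,0,0,0,0],
    [91,0,0,0,0],
  ],
)

```text
time_s: 23.73
tcp_pos: [0.5376, -0.3608, 0.1998]
eef_rot: [[-0.999, -0.038, -0.0], [-0.038, 0.999, 0.001], [0.0, 0.001, -1.0]]
contact_force: [-0.3, 0.8, -0.2]
opening: 0.0913
grip_force: 0.0
```

```bash
python3 - <<'E'
from h import *
from plant import *
import cv2,pickle
s=sense(); rel(s,.5377,-.3616,.028,92.2)
r=get_image('wrist'); pickle.dump(r,open('w7.pkl','wb'))
print(w2p([[.5377,-.3616,.056]],r['K'],r['position'],r['attitude']))
cv2.imwrite('pics/w7.png',crop(r['img'],220,420,130,330,3))
E
```

```text
t 23.73 tcp [ 0.5376 -0.3608  0.1998] psi 92.17 -> x -0.00 y -0.02 z 4.29 turn -0.01
[[322.12141935 219.72397035]]
```

View pics/w7.png

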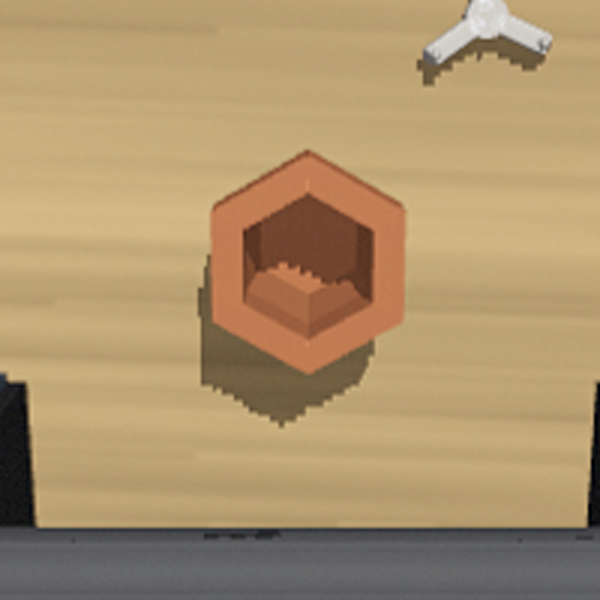

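The hex rim is centred at (322.7,217.8), squarely aligned with the fingers. I'll nudge +x by 1.7 mm, then grip.

Request:
carry_out(
  deltas=[
    [91,0.04,0,0.4,0],
    [91,0,0,0.7,0],
    [91,0,0,0.8,0],
    [91,0,0,0.8,0],
    [91,0,0,0.7,0],
    [91,0,0,0.45,0],
    [91,0,0,0.25,0],
    [91,0,0,0.18,0],
    [80,0,0,0,0],
    [72,0,0,0,0],
    [66,0,0,0,0],
    [63,0,0,0,0],
  ],
)

```text
time_s: 24.78
tcp_pos: [0.5368, -0.3619, 0.0301]
eef_rot: [[-0.999, -0.038, 0.001], [-0.038, 0.999, -0.001], [-0.001, -0.001, -1.0]]
contact_force: [-0.2, 0.1, -0.1]
opening: 0.0673
grip_force: 0.0
```

Request:
carry_out(
  deltas=[
    [61,0,0,0,0],
    [59,0,0,0,0],
    [57,0,0,0,0],
    [54,0,0,0,0],
    [54,0,0,0,0],
    [54,0,0,0,0],
  ],
)

```text
time_s: 25.28
tcp_pos: [0.5365, -0.3618, 0.0295]
eef_rot: [[-0.999, -0.038, 0.001], [-0.038, 0.999, -0.001], [-0.001, -0.001, -1.0]]
contact_force: [-2.0, 0.6, 7.1]
opening: 0.0597
grip_force: 15.0
```

Request:
carry_out(
  deltas=[
    [54,0,0,-0.1,0],
    [54,0,0,-0.3,0],
    [54,0,0,-0.6,0.1],
    [54,0,0,-0.7,0.05],
    [54,0,0,-0.7,0],
    [54,0,0,-0.6,0],
    [54,0,0,-0.3,0],
    [54,0,0,0,0],
  ],
)

```text
time_s: 25.95
tcp_pos: [0.5374, -0.3625, 0.1649]
eef_rot: [[-1.0, -0.022, 0.004], [-0.022, 1.0, -0.004], [-0.004, -0.004, -1.0]]
contact_force: [0.3, -1.2, -1.6]
opening: 0.0598
grip_force: 15.0
```

```bash
python3 - <<'E'
from h import *
from plant import *
a=np.radians(1.4);
s=sense(); rel(s,.6015-.09*np.cos(a),.0095-.09*np.sin(a),.05,91.4); print(s['opening'],s['grip_force'],s['contact_force'])
E
```

```text
t 25.95 tcp [ 0.5374 -0.3625  0.1649] psi 91.28 -> x 0.44 y 9.26 z 2.87 turn -0.02
0.05977856484933945 14.999587242782582 [ 0.31337781 -1.15964784 -1.64714034]
```

Request:
carry_out(
  deltas=[
    [54,0.05,0.2,0,0],
    [54,0.05,0.4,0,0],
    [54,0.05,0.6,0,0],
    [54,0.05,0.7,0,0],
    [54,0.05,0.7,0,0],
    [54,0.05,0.7,0,0],
    [54,0.05,0.7,0,0],
    [54,0.05,0.7,0,0],
    [54,0.04,0.7,0,0],
    [54,0,0.7,0,0],
    [54,0,0.7,0,0],
    [54,0,0.7,0,0],
  ],
)

```text
time_s: 26.95
tcp_pos: [0.5102, -0.06, 0.1596]
eef_rot: [[-1.0, -0.022, -0.002], [-0.022, 1.0, 0.001], [0.002, 0.001, -1.0]]
contact_force: [1.1, -0.4, -1.0]
opening: 0.0595
grip_force: 15.0
```

Request:
carry_out(
  deltas=[
    [54,0,0.6,0,0],
    [54,0,0.5,0,0],
    [54,0,0.35,0,0],
    [54,0,0.2,0,0],
    [54,0,0.11,0,0],
    [54,0,0,0,0],
    [54,0,0,0,0],
    [54,0,0,0,0],
  ],
)

```text
time_s: 27.62
tcp_pos: [0.5102, 0.0078, 0.1606]
eef_rot: [[-1.0, -0.022, -0.0], [-0.022, 1.0, -0.0], [0.0, -0.0, -1.0]]
contact_force: [0.7, 0.2, -1.1]
opening: 0.0599
grip_force: 15.0
```

```bash
python3 - <<'E'
from h import *
from plant import *
import cv2,pickle
s=sense(); rel(s,.5115,.0073,.0495,91.4); print(s['opening'],s['grip_force'])
r=get_image('wrist'); pickle.dump(r,open('w8.pkl','wb'))
a=np.radians(1.4);B=np.array([[.145,.05],[.145,-.05],[-.145,-.05],[-.145,.05]])@np.array([[np.cos(a),np.sin(a)],[-np.sin(a),np.cos(a)]])+[.6015,.0095]
print(np.round(w2p(np.c_[B,np.full(4,.02)],r['K'],r['position'],r['attitude']),1))
cv2.imwrite('pics/w8.png',crop(r['img'],0,640,0,480,1))
E
```

```text
t 27.62 tcp [0.5102 0.0078 0.1606] psi 91.24 -> x -0.03 y -0.01 z 2.78 turn -0.03
0.05986664385733209 14.999609346559737
[[369.4 434.2]
 [276.9 434.4]
 [266.  161.3]
 [378.9 161. ]]
```

View pics/w8.png

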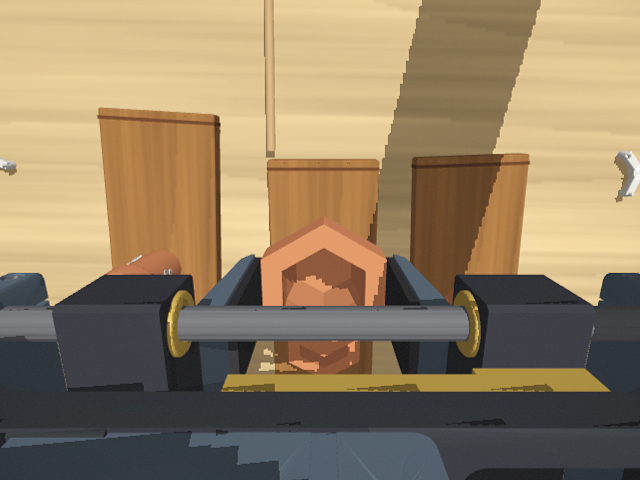

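The board's near corners at (267,160) and (379,160) match the prediction within a pixel or so. The pot is central, so I lower it.

Request:
carry_out(
  deltas=[
    [54,-0.02,0,0.3,0],
    [54,0,0,0.5,0],
    [54,0,0,0.6,0],
    [54,0,0,0.5,0],
    [54,0,0,0.4,0],
    [54,0,0,0.22,0],
    [54,0,0,0.12,0],
    [54,0,0,0.07,0],
    [54,0,0,0.04,0],
    [54,0,0,0.01,0],
    [54,0,0,0,0],
  ],
)

```text
time_s: 28.58
tcp_pos: [0.5115, 0.0084, 0.051]
eef_rot: [[-1.0, -0.022, 0.001], [-0.022, 1.0, -0.0], [-0.001, -0.0, -1.0]]
contact_force: [-0.5, -1.1, 0.2]
opening: 0.0596
grip_force: 15.0
```

Request:
carry_out(
  deltas=[
    [54,0,0,0.015,0],
    [54,0,0,0,0],
  ],
)

```text
time_s: 28.75
tcp_pos: [0.5113, 0.0085, 0.0502]
eef_rot: [[-1.0, -0.022, 0.001], [-0.022, 1.0, -0.0], [-0.001, -0.0, -1.0]]
contact_force: [-0.2, -0.4, -1.0]
opening: 0.0599
grip_force: 15.0
```

Request:
carry_out(
  deltas=[
    [54,0,0,0.01,0],
    [54,0,0,0,0],
  ],
)

```text
time_s: 28.92
tcp_pos: [0.5111, 0.0085, 0.0495]
eef_rot: [[-1.0, -0.022, 0.0], [-0.022, 1.0, -0.0], [-0.0, -0.0, -1.0]]
contact_force: [-0.0, -0.0, 0.9]
opening: 0.0595
grip_force: 15.0
```

Contact made. I release, lift, back away clear of the top camera's view, and then check the result.

Request:
carry_out(
  deltas=[
    [60,0,0,0,0],
    [62,0,0,0,0],
    [66,0,0,0,0],
    [74,0,0,0,0],
    [82,0,0,0,0],
    [84,0,0,0,0],
    [84,0,0,0,0],
    [84,0,0,-0.3,0],
    [84,0,0,-0.8,0],
    [84,0,0,-0.95,0],
    [84,0,0,-0.95,0],
    [84,0,0,-0.8,0],
  ],
)

```text
time_s: 29.92
tcp_pos: [0.5111, 0.0085, 0.2039]
eef_rot: [[-1.0, -0.022, 0.001], [-0.022, 1.0, -0.0], [-0.001, -0.0, -1.0]]
contact_force: [0.7, -0.5, 0.6]
opening: 0.0839
grip_force: 0.0
```

Request:
carry_out(
  deltas=[
    [84,0.1,-0.3,0,0],
    [84,0.1,-0.6,0,0],
    [84,0.1,-0.85,0,0],
    [84,0.1,-0.85,0,0],
    [84,0.1,-0.85,0,0],
    [84,0.1,-0.85,0,0],
    [84,0.1,-0.85,0,0],
    [84,0.1,-0.85,0,0],
    [84,0.1,-0.85,0,0],
    [84,0.1,-0.85,0,0],
    [84,0.1,-0.6,0,0],
    [84,0,-0.3,0,0],
  ],
)

```text
time_s: 30.92
tcp_pos: [0.4739, -0.3394, 0.2011]
eef_rot: [[-1.0, -0.02, -0.0], [-0.02, 1.0, -0.001], [0.0, -0.001, -1.0]]
contact_force: [0.7, 0.8, 0.1]
opening: 0.084
grip_force: 0.0
```

```bash
python3 - <<'E'
from h import *
from plant import *
import cv2
rel(sense())
r=get_image('top'); cv2.imwrite('pics/t9.png',crop(r['img'],230,445,120,305,3.2,.6))
E
```

```text
t 30.92 tcp [ 0.4739 -0.3394  0.2011] psi 91.16 -> x -0.00 y 0.00 z -0.00 turn 0.00
```

View pics/t9.png

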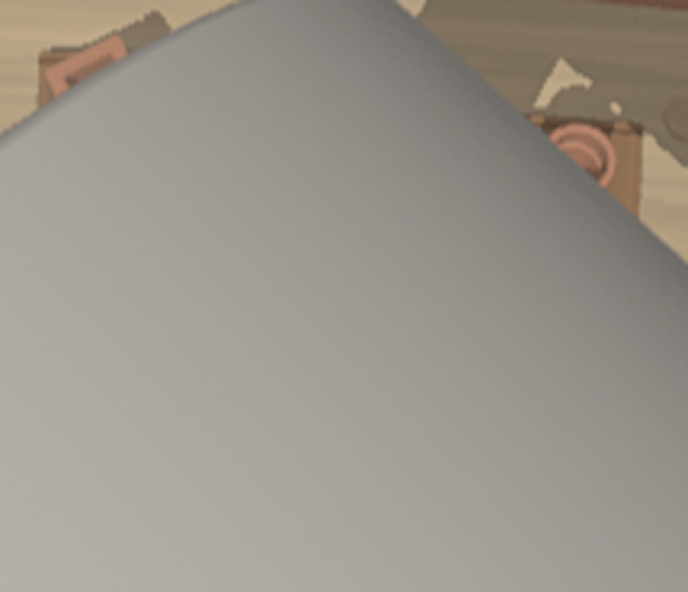

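The arm hides the boards from here, so I swing back to the start side, where the top view was clear.

Request:
carry_out(
  deltas=[
    [84,0.08,0.3,-0.3,0],
    [84,0.15,0.6,-0.3,0],
    [84,0.23,0.85,0,0],
    [84,0.23,0.85,0,0],
    [84,0.23,0.85,0,0],
    [84,0.23,0.85,0,0],
    [84,0.23,0.85,0,0],
    [84,0.23,0.85,0,0],
    [84,0.23,0.85,0,0],
    [84,0.23,0.85,0,0],
    [84,0.23,0.85,0,0],
    [84,0.23,0.85,0,0],
  ],
)

```text
time_s: 31.97
tcp_pos: [0.3634, 0.0396, 0.2258]
eef_rot: [[-1.0, -0.023, 0.0], [-0.023, 1.0, 0.0], [-0.0, 0.0, -1.0]]
contact_force: [0.8, 0.3, -0.4]
opening: 0.084
grip_force: 0.0
```

Request:
carry_out(
  deltas=[
    [84,0.23,0.85,0,0],
    [84,0.23,0.85,0,0],
    [84,0.23,0.85,0,0],
    [84,0.23,0.85,0,0],
    [84,0.23,0.85,0,0],
    [84,0.23,0.85,0,0],
    [84,0.23,0.85,0,0],
    [84,0.23,0.85,0,0],
    [84,0.23,0.85,0,0],
    [84,0.23,0.85,0,0],
    [84,0.23,0.85,0,0],
    [84,0.23,0.85,0,0],
  ],
)

```text
time_s: 32.97
tcp_pos: [0.243, 0.4443, 0.2258]
eef_rot: [[-1.0, -0.024, -0.0], [-0.024, 1.0, 0.0], [0.0, 0.0, -1.0]]
contact_force: [0.2, 0.1, 0.3]
opening: 0.0838
grip_force: 0.0
```

Request:
carry_out(
  deltas=[
    [84,0.23,0.85,0,0],
    [84,0.23,0.85,0,0],
    [84,0.23,0.85,0,0],
    [84,0.15,0.5,0,0],
    [84,0.05,0.2,0,0],
    [84,0,0,0,0],
    [84,0,0,0,0],
  ],
)

```text
time_s: 33.55
tcp_pos: [0.2064, 0.571, 0.2254]
eef_rot: [[-1.0, -0.023, -0.0], [-0.023, 1.0, -0.001], [0.0, -0.001, -1.0]]
contact_force: [0.3, -0.1, 0.6]
opening: 0.0837
grip_force: 0.0
```

```bash
python3 - <<'E'
from h import *
from plant import *
import cv2
s=sense(); rel(s); print(s['contact_force'])
r=get_image('top'); cv2.imwrite('pics/t10.png',crop(r['img'],232,440,125,300,3.4,.6))
E
```

```text
t 33.55 tcp [0.2064 0.571  0.2254] psi 91.34 -> x -0.00 y 0.00 z -0.00 turn 0.00
[ 0.27677382 -0.09783818  0.58366848]
```

View pics/t10.png

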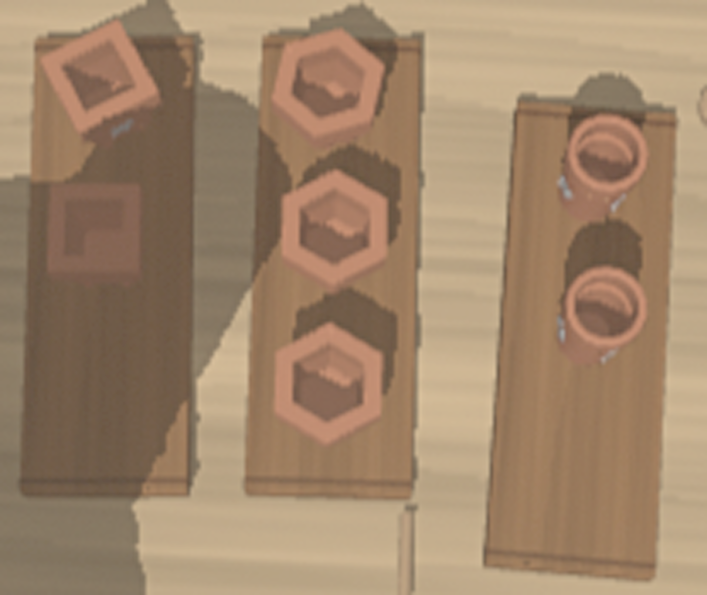

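All pots stand upright and the placed pots look unmoved. I check the offsets along and across each board.

```bash
python3 - <<'E'
from h import *
c=lambda x,y:np.array([[x,y]])/3.4+[231.5,124.5]
for n,xy,z,b in [('sq',(94,228),.082,(.595,.1475,3.3)),('p_sq',(100,79),.082,(.595,.1475,3.3)),('hexB',(336,228),.076,(.6015,.0095,1.4)),('hexA',(328.5,383),.076,(.6015,.0095,1.4)),('p_hex',(329.5,84),.076,(.6015,.0095,1.4)),('rnd',(606,308),.098,(.5638,-.1433,-2.16)),('p_rnd',(607,155),.098,(.5638,-.1433,-2.16))]:
    w=p2w(c(*xy),z)[0]; d=w-b[:2]; a=np.radians(b[2]); print(n,w.round(4),'along/across mm',np.round(1e3*np.array([d@[np.cos(a),np.sin(a)],d@[-np.sin(a),np.cos(a)]]),1))
E
```

```text
sq [0.5948 0.1467] along/across mm [-0.2 -0.8]
p_sq [0.6852 0.1505] along/across mm [90.2 -2.2]
hexB [0.6036 0.0085] along/across mm [ 2.1 -1. ]
hexA [0.5125 0.0082] along/across mm [-89.    0.9]
p_hex [0.6913 0.0167] along/across mm [89.9  5. ]
rnd [ 0.5585 -0.1439] along/across mm [-5.3 -0.8]
p_rnd [ 0.6479 -0.1431] along/across mm [84.   3.4]
```

All four pots are within 1 mm of their board's midline, and the gaps are about 19 mm or more. Handing in.

```bash
python3 -c "
from plant import *
print(job_done())"
```

```text
the job is handed in; nothing more can be done
None
```

All four pots stand upright on their matching boards, within about 1 mm of the midline and at least 19 mm clear of the next pot by the final top view; the three placed pots show no movement, and the job was handed in at about 34 s.

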